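# Load the wheel drilling jig

### The arm

A 6-joint arm with a two-finger parallel gripper is mounted at the origin on a cart in front of the work surface, level with it; the furniture and walls round the work are solid. World frame = base frame: x ahead of the robot, y to its left, z up, the work surface at z = 0. Lengths are in m, angles in rad, forces in N, time in s.
With the tool pointing down it reaches from about 0.35 to 0.925 m from the base axis. Payload 6.4 kg.
Tool frame: the origin (TCP) lies at the very end of the fingers, on their centre line; the grasp point (between the pads) lies 19 mm behind it; z points along the fingers, y is the line along which they close (so a half turn about z gives the same grasp; the last joint's range is limited). The gripper opens to 94 mm and grips with 3 to 60 N. Pads are 16 mm wide; open, the fingers measure 119 mm over their backs; the gripper's body (75 mm by 177 mm) begins 78 mm behind the grasp point.
Start: joints at [-1.285, 0.245, 1.558, -0, 1.339, -0.174], TCP at [0.288, -0.583, 0.205] pointing down, gripper open.
Joint ranges: [-3.13, 3.13], [-1.02, 2.26], [0.13, 2.54], [-0.95, 4.09], [0.21, 2.88], [-2.74, 2.74]. Speed limits (rad/s): [2.57, 2.57, 3.14, 3.14, 3.14, 3.14].

### API

Orientations are given as a unit quaternion [w, x, y, z].
In Python, from plant import observe, get_image, sign_off gives the robot as it stands.
- The arm moves only by the tool move_arm, never from a script. Its argument "motion" is a list of rows, each an object with "linear": the shift along the tool's x, y, z in mm, a list of three; "rot": the turn, a rotation vector about the tool's x, y, z in degrees, a list of three; "jaw": the closure, from 0 (fully open) to 1 (shut). A call has exactly 5 rows; each row is the pose to reach, as a shift and turn from the pose commanded when the call began, along the tool's axes at that moment; what a row does not reach only later rows make up. A row lasts 1/12 s, in which the tool goes at most 41.7 mm and 7.16 degrees, less where a joint would pass 70% of its speed; a pose out of reach is approached as far as the arm can. A call with a gripper value outside its range is refused whole. The fingers move at their own pace and stop on an object; the grip force is fixed at half the most. Time passes only in rows, so rows that repeat a pose let the fingers close, or fill a call up. It gives the time, the measured TCP pose, the force, the opening and the grip force at its end, in the units of the state.
- observe(): the state, without advancing time (a new reading comes with each control period).
- get_image(name): name is "scene" or "top" or "wrist"; returns a dict with "color" (384x512x3 uint8, red, green, blue), "vfov" (degrees; the focal length in pixels is half the picture's height over the tangent of half this angle, whatever the lens; pixels are square), "cx", "cy" (the principal point, pixels), "k1" (the pictures are not rectified: a ray, as slopes to the right and down, at radius r is drawn at 1 + k1 r^2 times it, then the intrinsics apply), "xyz" and "rotation" of the camera in the world. Camera axes: x right, y down, z forward; pixel columns grow to the right and rows downward; lengths in m; the calibration is good to about 2 mm. A picture is of the moment at which its call begins. There is no depth.
- sign_off(): hands the job in; it is judged then, once.
The state is a dict: "time": time; "q": joint angles; "joint_vel": joint speeds; "joint_torque": joint torques, N m; "position": TCP position; "orientation": TCP orientation; "force": force on the tool from outside, world axes, zero at the start; "torque": the same for the moment, N m; "opening": opening from 0.0 (shut) to 1.0 (fully open); "gripper_force": force on a finger pad.
Only numpy, scipy, OpenCV 4.12 (cv2) and the standard library are available. Lean on these libraries where they do the work, as an engineer would, in place of code of your own. Each camera call takes 0.05 s, during which the arm holds its last target. There are 200 camera calls.

### The job

Load the drilling jig for the toy-car wheels: lay the plain round disc without a hole flat at the bottom of the slotted tube as backing, then the two large round wheels with holes on top of it one after the other (either first), so that the stack comes up to the line on the staves. Last, set the steel drill guide on the stack inside the tube, knob up, and let go of everything. Leave the small wheel and the square blank where they lie, and do not knock the loaded pieces out of place.

Things in the scene. Friction and masses are not known exactly. Their poses are not given: they have to be found in the camera images.
- jig: Drilling jig, fixed: plywood base 100 (x) x 110 (y) x 12 mm; on it two upright curved aluminium staves, at +x and -x, form a tube of 56 mm bore, open in 42 mm wide slots to +y and -y down to the base, so fingers closing along y fit in. Tops flare out, 77 mm above the origin. Dark line at 60 mm. Origin: centre of the base's underside, on the tube's axis; z up; tube floor 12 mm above it.
- backing_mid (a point): the backing piece: a plain wooden round disc 50 mm across and 16 mm thick, without a hole; lies flat on the bench. The point is its centre, half-way up (8 mm above its underside); z is its axis.
- wheel_a_mid (a point): a large wooden toy wheel, a flat round disc 50 mm across and 16 mm thick with a 14 mm hole through its middle; lies flat on the bench. The point is its centre, half-way up (8 mm above its underside); z is its axis. One of two alike.
- wheel_b_mid (a point): a large wooden toy wheel, a flat round disc 50 mm across and 16 mm thick with a 14 mm hole through its middle; lies flat on the bench. The point is its centre, half-way up (8 mm above its underside); z is its axis. One of two alike.
- guide_mid (a point): the drill guide: a steel disc 50 mm across and 10 mm thick with a round steel knob on top, 26 mm across and 30 mm high (40 mm high in all); stands knob up. The point is on its axis half-way up (20 mm above its underside); z is its axis, towards the knob.
- small_wheel_mid (a point): a small wooden wheel, 34 mm across and 16 mm thick with a 10 mm hole: does not belong in the jig, to be left where it lies. The point is its centre, half-way up.
- square_blank_mid (a point): a square wooden blank, 50 x 50 x 16 mm with a 14 mm hole: does not belong in the jig, to be left where it lies. The point is its centre, half-way up; x and y are along its sides.
Mind the look-alikes: they are no part of the job. Leave any black or blue look-alike of the part that bears wheel_a_mid alone.

How it is judged:
On the way, in this order (a step that is already met when the one before it is completed fails the run):
1. the plain disc lies flat on the floor of the jig's tube (horizontal distance between backing_mid and jig below 0.008 m and z of backing_mid in the frame of jig between 0.016 and 0.024 m and angle between the z axis of backing_mid and the z axis of jig, either way round below 0.12 rad), for 0.2 s.
2. one large wheel lies flat on the plain disc (all of step 1 and ((horizontal distance between wheel_a_mid and jig below 0.008 m and z of wheel_a_mid in the frame of jig between 0.032 and 0.04 m and angle between the z axis of wheel_a_mid and the z axis of jig, either way round below 0.12 rad) or (horizontal distance between wheel_b_mid and jig below 0.008 m and z of wheel_b_mid in the frame of jig between 0.032 and 0.04 m and angle between the z axis of wheel_b_mid and the z axis of jig, either way round below 0.12 rad))), for 0.2 s.
3. both large wheels lie on the plain disc, the stack's top at the line (all of step 1 and (((horizontal distance between wheel_a_mid and jig below 0.008 m and z of wheel_a_mid in the frame of jig between 0.032 and 0.04 m and angle between the z axis of wheel_a_mid and the z axis of jig, either way round below 0.12 rad) and (horizontal distance between wheel_b_mid and jig below 0.008 m and z of wheel_b_mid in the frame of jig between 0.048 and 0.056 m and angle between the z axis of wheel_b_mid and the z axis of jig, either way round below 0.12 rad)) or ((horizontal distance between wheel_b_mid and jig below 0.008 m and z of wheel_b_mid in the frame of jig between 0.032 and 0.04 m and angle between the z axis of wheel_b_mid and the z axis of jig, either way round below 0.12 rad) and (horizontal distance between wheel_a_mid and jig below 0.008 m and z of wheel_a_mid in the frame of jig between 0.048 and 0.056 m and angle between the z axis of wheel_a_mid and the z axis of jig, either way round below 0.12 rad)))), for 0.2 s.
At the end, for the whole second after the job is handed in: In the jig's tube, from the bottom: plain disc, the two large wheels (either order), drill guide knob up; each within 8 mm of the tube's axis, within 4 mm of its height in the stack and flat within 0.12 rad, at rest; small wheel and square blank within 15 mm of where they lay (all of step 3 and horizontal distance between guide_mid and jig below 0.008 m and z of guide_mid in the frame of jig between 0.076 and 0.084 m and angle between the z axis of guide_mid and the z axis of jig, either way round below 0.12 rad and angle between guide_mid's own z axis and vertical below 0.12 rad and linear speed of each of backing, wheel_a, wheel_b, guide below 0.02 m/s and angular speed of each of backing, wheel_a, wheel_b, guide below 0.3 rad/s and distance of each of small_wheel_mid, square_blank_mid from where it was at the start of the episode below 0.015 m); the robot touches nothing.
It fails at once if the small wheel is moved more than 15 mm (distance of small_wheel_mid from where it was at the start of the episode above 0.015 m).
It fails at once if the square blank is moved more than 15 mm (distance of square_blank_mid from where it was at the start of the episode above 0.015 m).
It also fails if it takes over 96 s, if anything falls off the work surface, if the arm or the gripper's body presses on something with over 40 N, if the wrist force passes 120 N, or if a joint passes its speed limit or range.

## Working session

There is one attempt and no reset: what is moved stays moved. The work goes in short steps, Python scripts to look and compute and a tool call to move; the robot and the scene stay as the last step left them, time stands still between calls to the robot, and variables do not carry over. Pictures are saved under pics/ and viewed, at most 14 in all, crops included, and the job is handed in when it is done.

Besides the shell and the picture viewer there is one more tool, called as name(argument=value, ...), one argument or row to a line, values as JSON. move_arm: Moves the arm, as the interface text tells. Its arguments: {"type":"object","properties":{"motion":{"type":"array","items":{"type":"object","properties":{"linear":{"type":"array","items":{"type":"number"}},"rot":{"type":"array","items":{"type":"number"}},"jaw":{"type":"number"}}}}},"required":["motion"]}

```bash
mkdir -p pics; cat > h.py <<'E'
import numpy as np,cv2
from plant import observe,get_image
def ray(im,u,v):
    f=im["color"].shape[0]/2/np.tan(np.radians(im["vfov"])/2)
    K=np.array([[f,0,im["cx"]],[0,f,im["cy"]],[0,0,1.]])
    p=cv2.undistortPoints(np.array([[[u,v]]],float),K,np.array([im["k1"],0,0,0,0.]))[0,0]
    # forward model: drawn = p*(1+k1 r^2), same as opencv
    R=np.array(im["rotation"]); 
    if R.shape!=(3,3):
        from scipy.spatial.transform import Rotation as Ro
        R=Ro.from_quat(R,scalar_first=True).as_matrix()
    return np.array(im["xyz"]),R@np.array([p[0],p[1],1.])
def onplane(im,u,v,z):
    o,d=ray(im,u,v); return o+d*(z-o[2])/d[2]
def save(im,n): cv2.imwrite("pics/"+n,cv2.cvtColor(im["color"],cv2.COLOR_RGB2BGR))
E
python3 - <<'E'
from h import *
for n in("top","scene","wrist"):
    im=get_image(n); save(im,n+"0.png"); print(n,{k:v for k,v in im.items() if k!="color"})
print(observe())
E
```

```text
top {'vfov': 51.498428348490634, 'cx': 253.67630106783474, 'cy': 198.90774554932563, 'k1': -0.0990750254904921, 'xyz': array([ 0.44980872, -0.13826159,  0.90157639]), 'rotation': array([ 0.03330348, -0.70021451,  0.71254623, -0.0294682 ])}
scene {'vfov': 44.30591675014897, 'cx': 261.6831181917438, 'cy': 183.82561741412462, 'k1': -0.09593779958416189, 'xyz': array([-0.18150114,  0.62807749,  0.51835243]), 'rotation': array([ 0.20278592, -0.29604736,  0.78978478, -0.49746742])}
wrist {'vfov': 58.94795588127196, 'cx': 258.4572336136464, 'cy': 189.52497311436844, 'k1': -0.07338331084687531, 'xyz': array([ 0.35883469, -0.54810029,  0.38400645]), 'rotation': array([ 0.11488803,  0.84185798, -0.52229892, -0.07266165])}
{'time': 0.15, 'q': array([-1.28507385e+00,  2.45630110e-01,  1.55868688e+00, -2.12604085e-05,
        1.33872317e+00, -1.74098121e-01]), 'joint_vel': array([ 0.00032658, -0.00376767, -0.00272055, -0.00074663,  0.00273146,
        0.00120576]), 'joint_torque': array([ 4.44616308e-04, -4.16262746e+01, -3.14983320e+01,  6.85288408e-02,
        3.15661915e-02, -8.99460611e-05]), 'position': array([ 0.28833467, -0.58204886,  0.20463889]), 'orientation': array([-7.22049022e-04,  9.73686027e-01,  2.27892511e-01, -5.07006086e-05]), 'force': array([ 0.27492666,  0.21894619, -0.88192022]), 'torque': array([ 0.0021295 ,  0.00039765, -0.00199772]), 'gripper_force': 0.0, 'opening': 1.0008650011310336}
```

View pics/top0.png

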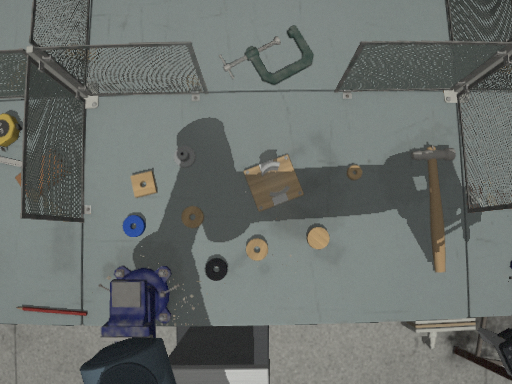

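View pics/scene0.png

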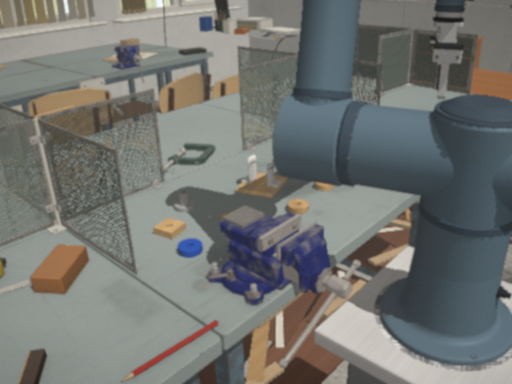

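The top view shows these candidates:
- **Round with hole:** wooden at (193,216) and (257,248), blue at (134,225), black at (216,268), small at (355,172). The two 50 mm wooden ones fit wheel a/b. Blue and black are look-alikes, and the small one is excluded.
- **Plain disc:** (318,237).
- **Square blank:** (144,183).
- **Guide:** (184,156).
- **Jig:** (272,183).

I'll confirm these in an enlarged crop.

```bash
python3 - <<'E'
from h import *
im=get_image("top"); c=im["color"][130:290,110:380]
b=cv2.cvtColor(c,cv2.COLOR_RGB2BGR)
b=cv2.convertScaleAbs(b,alpha=1.4)
cv2.imwrite("pics/crop1.png",cv2.resize(b,(790,468),interpolation=cv2.INTER_CUBIC))
for n,u,v,z in[("guide",184,156,.04),("sq",144,183,.016),("blue",134,225,.016),("wa",193,216,.016),("black",216,268,.016),("wb",257,248,.016),("disc",318,237,.016),("small",355,172,.016),("jig",272,185,.012)]:
    print(n,onplane(im,u,v,z).round(3))
E
```

```text
guide [0.624 0.018 0.04 ]
sq [0.569 0.113 0.016]
blue [0.475 0.136 0.016]
wa [0.493 0.002 0.016]
black [ 0.377 -0.048  0.016]
wb [ 0.42  -0.14   0.016]
disc [ 0.441 -0.275  0.016]
small [ 0.586 -0.364  0.016]
jig [ 0.56  -0.176  0.012]
```

View pics/crop1.png

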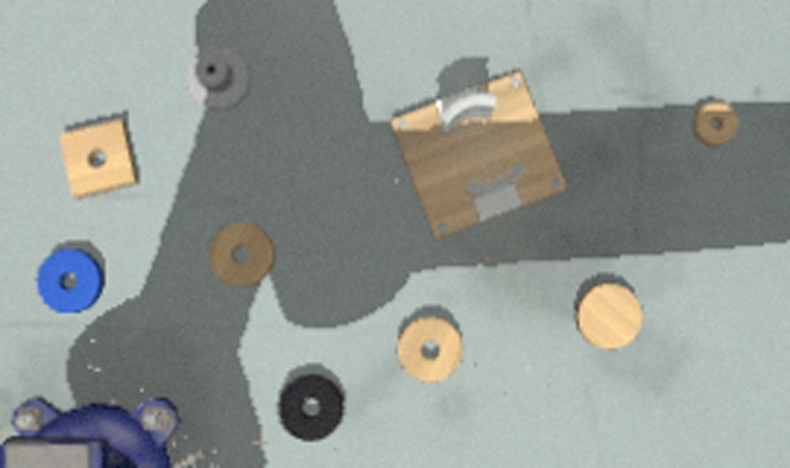

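The crop confirms it. The plain disc is at full-picture pixel (318,237). The wheels with holes are at (257,248) and (193,216). Blue, black and small are separate pieces. The jig's staves run along an axis tilted about 20°.

```bash
cat >> h.py <<'E'
def blob(im,u,v,r,sat=60,mx=255):
    hsv=cv2.cvtColor(im["color"],cv2.COLOR_RGB2HSV)
    m=((hsv[...,1]>sat)&(hsv[...,0]<30)).astype(np.uint8)
    n,l,s,c=cv2.connectedComponentsWithStats(m)
    k=[i for i in range(1,n) if s[i,4]>40 and np.hypot(*(c[i]-[u,v]))<r]
    if not k: return None
    i=max(k,key=lambda i:s[i,4])
    cn=max(cv2.findContours((l==i).astype(np.uint8),cv2.RETR_EXTERNAL,cv2.CHAIN_APPROX_NONE)[0],key=cv2.contourArea)
    mm=cv2.moments(cn); return mm["m10"]/mm["m00"],mm["m01"]/mm["m00"],cn
E
python3 - <<'E'
from h import *
im=get_image("top")
for n,u,v in[("sq",144,183),("wa",193,216),("wb",257,248),("disc",318,237),("small",355,172),("jig",272,185)]:
    a=blob(im,u,v,12)
    if a:
        (x,y),wh,an=cv2.minAreaRect(a[2]); print(n,np.round(a[:2],1),np.round(wh,1),round(an,1),onplane(im,a[0],a[1],.008).round(4))
for u,v in[(396,118),(521,70),(565,186),(435,238)]:
    print(onplane(im,110+u*270/790,130+v*160/468,.012).round(4))
E
```

```text
sq [143.3 183.8] [23. 23.] 77.5 [0.5685 0.1174 0.008 ]
wa [192.2 216.6] [20.5 21.2] 45.0 [0.4919 0.005  0.008 ]
wb [256.6 248.9] [22. 21.] 90.0 [ 0.4172 -0.1386  0.008 ]
disc [317.8 237.6] [21. 22.] 90.0 [ 0.4399 -0.2761  0.008 ]
small [354. 172.] [14. 14.] 90.0 [ 0.587  -0.3638  0.008 ]
jig [272.7 183. ] [43.9 48.3] 69.2 [ 0.5648 -0.1778  0.008 ]
[ 0.5942 -0.1164  0.012 ]
[ 0.6301 -0.2139  0.012 ]
[ 0.5391 -0.2454  0.012 ]
[ 0.5009 -0.1448  0.012 ]
```

move_arm(
  motion=[
    {"linear": [34,-26,0],"rot": [0,0,2],"jaw": 0},
    {"linear": [68,-52,0],"rot": [0,0,4],"jaw": 0},
    {"linear": [102,-77,0],"rot": [0,0,6],"jaw": 0},
    {"linear": [136,-103,0],"rot": [0,0,6],"jaw": 0.1},
    {"linear": [136,-103,0],"rot": [0,0,6],"jaw": 0.2},
  ],
)

```text
time: 0.67
position: [0.3667, -0.4248, 0.2051]
orientation: [-0.001, 0.984, 0.179, 0.0]
force: [-0.1, -0.0, -0.4]
opening: 0.894
gripper_force: 0.0
```

move_arm(
  motion=[
    {"linear": [25,-23,12],"rot": [0,0,0],"jaw": 0.2},
    {"linear": [50,-46,24],"rot": [0,0,0],"jaw": 0.2},
    {"linear": [75,-70,36],"rot": [0,0,0],"jaw": 0.2},
    {"linear": [100,-94,48],"rot": [0,0,0],"jaw": 0.2},
    {"linear": [125,-117,60],"rot": [0,0,0],"jaw": 0.2},
  ],
)

```text
time: 1.08
position: [0.4415, -0.2756, 0.1451]
orientation: [0.0, 0.984, 0.176, 0.0]
force: [-0.2, 0.1, 0.1]
opening: 0.803
gripper_force: 0.0
```

```bash
cat >> h.py <<'E'
from scipy.spatial.transform import Rotation as Ro
def totool(p):
    s=observe(); R=Ro.from_quat(s["orientation"],scalar_first=True).as_matrix()
    return (R.T@(np.array(p)-s["position"])*1000).round(1)
def yaw():
    s=observe(); R=Ro.from_quat(s["orientation"],scalar_first=True).as_matrix()
    return np.degrees(np.arctan2(R[1,0],R[0,0])).round(2), R[2].round(4)
E
python3 - <<'E'
from h import *
im=get_image("wrist"); save(im,"w1.png"); s=observe(); print(s["position"],s["opening"],yaw(),s["time"])
print(totool([.4399,-.2761,.008]))
for z in (.008,):
  hsv=cv2.cvtColor(im["color"],cv2.COLOR_RGB2HSV)
  m=((hsv[...,1]>60)&(hsv[...,0]<30)).astype(np.uint8)
  n,l,st,c=cv2.connectedComponentsWithStats(m)
  for i in range(1,n):
    if st[i,4]>500: print(st[i],c[i].round(1),onplane(im,*c[i],.008).round(4))
E
```

```text
[ 0.44198713 -0.26986922  0.14208569] 0.7984345504024136 (np.float64(20.56), array([-1.0e-04, -6.3e-03, -1.0e+00])) 1.1333
[ -4.1   5.9 134.1]
[ 139    0  128   72 6955] [204.8  31.2] [ 0.55   -0.1862  0.008 ]
[  0   2  18  54 715] [ 7.1 29.4] [ 0.4943 -0.0136  0.008 ]
[ 386   47   42   39 1275] [406.9  66.2] [ 0.5863 -0.3648  0.008 ]
[  86  129   56   54 2254] [113.8 155.3] [ 0.4159 -0.1384  0.008 ]
[ 232  156   52   53 2200] [257.6 182.4] [ 0.4385 -0.2764  0.008 ]
[ 479  219   33   70 1167] [500.  259.8] [ 0.4487 -0.551   0.008 ]
[  81  297   32   66 1053] [ 93.9 329.8] [ 0.2122 -0.162   0.008 ]
[ 405  297   32   68 1060] [423.1 329.9] [ 0.3418 -0.5123  0.008 ]
[425 373  87  11 704] [473.1 379.3] [ 0.2961 -0.6122  0.008 ]
```

View pics/w1.png

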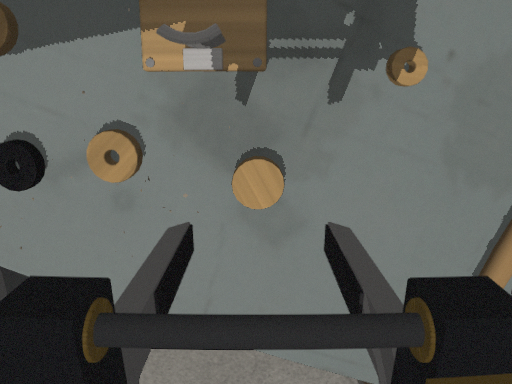

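move_arm(
  motion=[
    {"linear": [0,0,20],"rot": [0,0,0],"jaw": 0.2},
    {"linear": [0,0,40],"rot": [0,0,0],"jaw": 0.2},
    {"linear": [0,0,60],"rot": [0,0,0],"jaw": 0.2},
    {"linear": [0,0,70],"rot": [0,0,0],"jaw": 0.2},
    {"linear": [0,0,70],"rot": [0,0,0],"jaw": 0.2},
  ],
)

```text
time: 1.55
position: [0.4396, -0.2758, 0.073]
orientation: [-0.002, 0.984, 0.176, -0.001]
force: [0.7, -0.2, -0.4]
opening: 0.797
gripper_force: 0.0
```

```bash
python3 - <<'E'
from h import *
im=get_image("wrist"); im=get_image("wrist"); s=observe(); print(s["position"],s["joint_vel"].round(3),yaw())
print(totool([.4392,-.2763,.002])); save(im,"w2.png")
a=blob(im,257,230,100); p=onplane(im,*a[:2],.008); print(a[:2],p,totool(p))
E
```

```text
[ 0.44124791 -0.27727738  0.07586899] [-0.    -0.021 -0.02   0.001 -0.003  0.001] (np.float64(20.32), array([ 1.e-04,  2.e-04, -1.e+00]))
[-1.6 -1.6 73.9]
(256.82818019064206, 203.90801761261915) [ 0.43830936 -0.27648822  0.008     ] [-2.5 -1.8 67.9]
```

move_arm(
  motion=[
    {"linear": [-2,-1.7,20],"rot": [0,0,0],"jaw": 0.2},
    {"linear": [-2,-1.7,45],"rot": [0,0,0],"jaw": 0.2},
    {"linear": [-2,-1.7,65],"rot": [0,0,0],"jaw": 0.2},
    {"linear": [-2,-1.7,72],"rot": [0,0,0],"jaw": 0.2},
    {"linear": [-2,-1.7,72],"rot": [0,0,0],"jaw": 0.2},
  ],
)

```text
time: 2.07
position: [0.4382, -0.2756, 0.0029]
orientation: [-0.001, 0.984, 0.176, -0.001]
force: [-0.4, -0.3, 0.7]
opening: 0.8
gripper_force: 0.0
```

move_arm(
  motion=[
    {"linear": [0,0,0],"rot": [0,0,0],"jaw": 0.3},
    {"linear": [0,0,0],"rot": [0,0,0],"jaw": 0.4},
    {"linear": [0,0,0],"rot": [0,0,0],"jaw": 0.5},
    {"linear": [0,0,0],"rot": [0,0,0],"jaw": 0.6},
    {"linear": [0,0,0],"rot": [0,0,0],"jaw": 0.6},
  ],
)

```text
time: 2.48
position: [0.4394, -0.2764, 0.0046]
orientation: [0.001, 0.984, 0.177, 0.001]
force: [-0.3, 0.3, 4.5]
opening: 0.527
gripper_force: 30.0
```

move_arm(
  motion=[
    {"linear": [0,0,0],"rot": [0,0,0],"jaw": 0.6},
    {"linear": [0,0,0],"rot": [0,0,0],"jaw": 0.6},
    {"linear": [0,0,-10],"rot": [0,0,0],"jaw": 0.6},
    {"linear": [0,0,-25],"rot": [0,0,0],"jaw": 0.6},
    {"linear": [0,0,-50],"rot": [0,0,0],"jaw": 0.6},
  ],
)

```text
time: 2.9
position: [0.437, -0.2742, 0.0521]
orientation: [-0.002, 0.984, 0.177, -0.002]
force: [0.6, 0.4, -1.0]
opening: 0.524
gripper_force: 30.0
```

move_arm(
  motion=[
    {"linear": [0,0,-30],"rot": [0,0,0],"jaw": 0.6},
    {"linear": [0,0,-60],"rot": [0,0,0],"jaw": 0.6},
    {"linear": [0,0,-80],"rot": [0,0,0],"jaw": 0.6},
    {"linear": [0,0,-80],"rot": [0,0,0],"jaw": 0.6},
    {"linear": [0,0,-80],"rot": [0,0,0],"jaw": 0.6},
  ],
)

```text
time: 3.32
position: [0.4391, -0.2761, 0.1345]
orientation: [0.001, 0.984, 0.177, 0.001]
force: [-0.0, 0.4, -0.7]
opening: 0.523
gripper_force: 30.0
```

```bash
python3 - <<'E'
from h import *
im=get_image("wrist"); im=get_image("wrist"); s=observe(); print(s["position"],s["opening"],s["gripper_force"],yaw(),s["force"])
save(im,"w3.png")
print(totool([.5661,-.1801,.13]))
E
```

```text
[ 0.43776786 -0.2749009   0.13184462] 0.523606318680217 29.99961018562317 (np.float64(20.34), array([-0.0012, -0.0026, -1.    ])) [ 0.0929943   0.4793226  -0.86313678]
[153.3 -44.3   1.8]
```

View pics/w3.png

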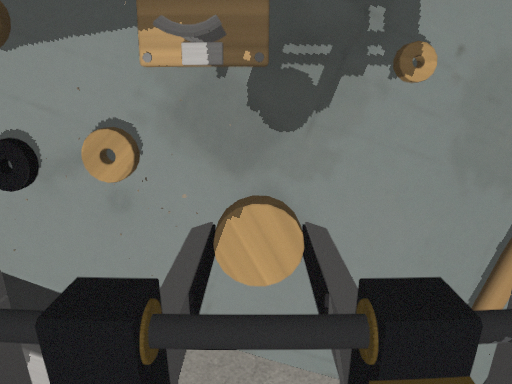

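move_arm(
  motion=[
    {"linear": [20,-12,-5],"rot": [0,0,0],"jaw": 0.6},
    {"linear": [40,-24,-10],"rot": [0,0,0],"jaw": 0.6},
    {"linear": [60,-36,-15],"rot": [0,0,0],"jaw": 0.6},
    {"linear": [75,-44,-20],"rot": [0,0,0],"jaw": 0.6},
    {"linear": [75,-44,-20],"rot": [0,0,0],"jaw": 0.6},
  ],
)

```text
time: 3.83
position: [0.4944, -0.2062, 0.1522]
orientation: [-0.001, 0.984, 0.178, -0.001]
force: [0.1, -0.2, -0.5]
opening: 0.523
gripper_force: 30.0
```

```bash
python3 - <<'E'
from h import *
im=get_image("wrist"); im=get_image("wrist"); s=observe(); print(s["position"],yaw())
b=cv2.cvtColor(im["color"],cv2.COLOR_RGB2BGR)[20:300,120:400]
cv2.imwrite("pics/w4.png",cv2.resize(b,(600,600),interpolation=cv2.INTER_CUBIC))
import pickle; pickle.dump(im,open("w4.pkl","wb"))
a=blob(im,258,150,100)
if a: print(a[:2],cv2.minAreaRect(a[2]))
E
```

```text
[ 0.49289238 -0.20772646  0.15162706] (np.float64(20.42), array([-0.0021, -0.0025, -1.    ]))
(257.28631717453743, 94.1035157817038) ((257.5, 94.5), (111.0, 123.0), 90.0)
```

View pics/w4.png

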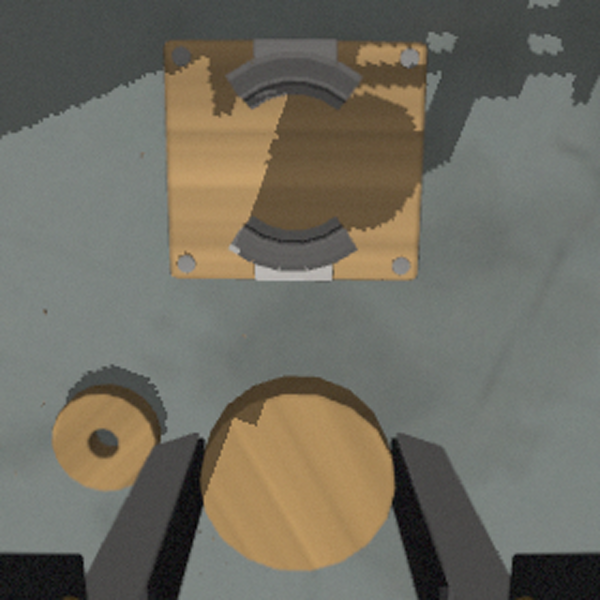

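The view shows the jig base at crop (163..427, 40..280), the stave flare corners at (227,77), (360,77), (357,250), (230,247), and the held disc's top centred near (298,474).

```bash
python3 - <<'E'
from h import *; import pickle
im=pickle.load(open("w4.pkl","rb"))
P=lambda u,v,z:onplane(im,120+u*.46667,20+v*.46667,z)
def grp(L,z):
    q=np.array([P(u,v,z) for u,v in L]); print(q.mean(0).round(4),"tool",totool(q.mean(0)), [round(np.linalg.norm(q[i]-q[i-1])*1000,1) for i in range(4)])
    d=q[1]-q[0]+q[2]-q[3]; print(np.degrees(np.arctan2(d[1],d[0])))
grp([(163,40),(427,40),(417,280),(171,280)],.012)
grp([(180,57),(410,57),(400,265),(186,263)],.012)
grp([(227,77),(360,77),(357,250),(230,247)],.077)
t=observe()["position"][2]
print("disc",totool(P(298,474,t+.013)), [totool(P(u,v,t+.013)) for u,v in[(201,474),(395,474),(298,570)]])
E
```

```text
[ 0.5652 -0.1794  0.012 ] tool [ 77.9  -0.9 139.5] [np.float64(99.9), np.float64(108.6), np.float64(99.8), np.float64(108.9)]
-69.51757924118039
[ 0.5653 -0.1792  0.012 ] tool [ 78.1  -1.1 139.5] [np.float64(85.6), np.float64(95.0), np.float64(86.4), np.float64(94.1)]
-69.78611625518575
[ 0.5652 -0.1795  0.077 ] tool [77.8 -1.  74.5] [np.float64(56.2), np.float64(43.9), np.float64(57.2), np.float64(44.2)]
-70.19905999737014
disc [  3.8   0.5 -13. ] [array([  3.7, -23.7, -12.9]), array([  3.8,  24.7, -13.1]), array([-23.4,   0.6, -13. ])]
```

move_arm(
  motion=[
    {"linear": [25,-0.5,0],"rot": [0,0,0],"jaw": 0.6},
    {"linear": [50,-1,0],"rot": [0,0,0],"jaw": 0.6},
    {"linear": [70,-1.2,20],"rot": [0,0,0],"jaw": 0.6},
    {"linear": [77,-1.2,40],"rot": [0,0,0],"jaw": 0.6},
    {"linear": [77,-1.2,47],"rot": [0,0,0],"jaw": 0.6},
  ],
)

```text
time: 4.35
position: [0.5637, -0.1798, 0.1021]
orientation: [-0.002, 0.984, 0.177, -0.003]
force: [-1.1, 0.3, -1.3]
opening: 0.522
gripper_force: 30.0
```

```bash
python3 - <<'E'
from h import *
im=get_image("wrist"); im=get_image("wrist"); s=observe(); print(s["position"],yaw(),totool([.5652,-.1794,.1]),s["force"])
b=cv2.cvtColor(im["color"],cv2.COLOR_RGB2BGR)[120:320,140:380]
cv2.imwrite("pics/w5.png",cv2.resize(b,(720,600),interpolation=cv2.INTER_CUBIC))
E
```

```text
[ 0.56299172 -0.1803205   0.1033812 ] (np.float64(20.3), array([-0.0044, -0.0045, -1.    ])) [ 2.4 -0.1  3.4] [-0.0087783   0.43672499 -0.55115334]
```

View pics/w5.png

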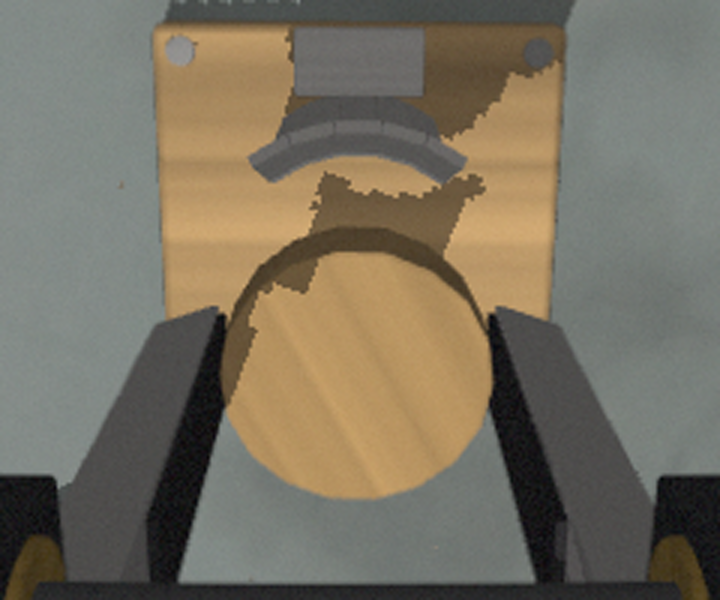

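```bash
python3 - <<'E'
from h import *
im=get_image("wrist"); t=observe()["position"][2]
P=lambda u,v,z:totool(onplane(im,140+u/3,120+v/3,z))
print("base far",P(155,25,.012),P(564,25,.012))
print("screws",P(180,51,.012),P(538,52,.012))
print("flare corners",P(248,158,.077),P(467,158,.077))
print("disc top/bot/l/r",P(357,250,t+.0125),P(357,500,t+.0125),P(222,370,t+.0125),P(492,370,t+.0125))
print("underside far edge",P(357,227,t-.0035))
E
```

```text
base far [ 52.  -53.5  93.1] [52.1 54.4 92.9]
screws [ 45.1 -47.2  93.1] [44.9 47.8 92.9]
flare corners [ 30.9 -22.6  28.1] [30.9 22.7 28. ]
disc top/bot/l/r [ 24.2  -0.  -12.6] [-24.4   0.  -12.4] [  1.8 -23.9 -12.5] [  1.9  23.8 -12.6]
underside far edge [23.4 -0.   3.4]
```

move_arm(
  motion=[
    {"linear": [2.3,0.2,0],"rot": [0,0,0],"jaw": 0.6},
    {"linear": [2.3,0.2,10],"rot": [0,0,0],"jaw": 0.6},
    {"linear": [2.3,0.2,20],"rot": [0,0,0],"jaw": 0.6},
    {"linear": [2.3,0.2,30],"rot": [0,0,0],"jaw": 0.6},
    {"linear": [2.3,0.2,40],"rot": [0,0,0],"jaw": 0.6},
  ],
)

```text
time: 4.92
position: [0.5673, -0.1799, 0.0653]
orientation: [-0.0, 0.984, 0.177, -0.0]
force: [0.2, -0.4, -0.4]
opening: 0.52
gripper_force: 30.0
```

```bash
python3 - <<'E'
from h import *
im=get_image("wrist");im=get_image("wrist"); s=observe(); print(s["position"],s["force"],s["torque"],totool([.5652,-.1794,.0155]))
E
```

```text
[ 0.56592361 -0.17906558  0.06368442] [-0.92083167 -0.11962736 -1.23827823] [-0.0302257   0.00607362 -0.05091161] [-0.6  0.2 48.2]
```

move_arm(
  motion=[
    {"linear": [0,0,10],"rot": [0,0,0],"jaw": 0.6},
    {"linear": [0,0,22],"rot": [0,0,0],"jaw": 0.6},
    {"linear": [0,0,34],"rot": [0,0,0],"jaw": 0.6},
    {"linear": [0,0,42],"rot": [0,0,0],"jaw": 0.6},
    {"linear": [0,0,46],"rot": [0,0,0],"jaw": 0.6},
  ],
)

```text
time: 5.43
position: [0.5667, -0.1794, 0.0183]
orientation: [-0.001, 0.984, 0.177, -0.001]
force: [0.2, 0.6, -1.0]
opening: 0.525
gripper_force: 30.0
```

move_arm(
  motion=[
    {"linear": [0,0,1],"rot": [0,0,0],"jaw": 0.6},
    {"linear": [0,0,1],"rot": [0,0,0],"jaw": 0.6},
    {"linear": [0,0,1],"rot": [0,0,0],"jaw": 0.4},
    {"linear": [0,0,1],"rot": [0,0,0],"jaw": 0.3},
    {"linear": [0,0,1],"rot": [0,0,0],"jaw": 0.3},
  ],
)

```text
time: 5.85
position: [0.5683, -0.1802, 0.0202]
orientation: [0.0, 0.984, 0.177, 0.001]
force: [0.7, -0.2, -0.3]
opening: 0.685
gripper_force: 0.0
```

move_arm(
  motion=[
    {"linear": [0,0,0],"rot": [0,0,0],"jaw": 0.3},
    {"linear": [0,0,-25],"rot": [0,0,0],"jaw": 0.3},
    {"linear": [0,0,-60],"rot": [0,0,0],"jaw": 0.25},
    {"linear": [0,0,-100],"rot": [0,0,0],"jaw": 0.2},
    {"linear": [-30,0,-130],"rot": [0,0,0],"jaw": 0.2},
  ],
)

```text
time: 6.27
position: [0.5433, -0.1902, 0.153]
orientation: [0.002, 0.984, 0.178, 0.003]
force: [-0.3, -0.9, 1.7]
opening: 0.793
gripper_force: 0.0
```

```bash
python3 - <<'E'
from h import *
im=get_image("wrist");im=get_image("wrist"); s=observe(); print(s["position"],s["force"],s["opening"],yaw(),totool([.4166,-.1385,.10]))
save(im,"w6.png")
E
```

```text
[ 0.54203914 -0.1927905   0.156026  ] [ 0.67886209  0.11819424 -1.07268031] 0.7975376232622067 (np.float64(20.29), array([ 0.007 ,  0.0095, -0.9999])) [-99.2 -94.9  54.4]
```

View pics/w6.png

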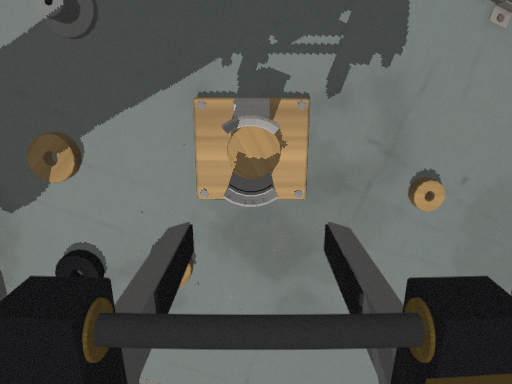

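The plain disc lies in the tube at pixel (254,150). Next is wheel b.

move_arm(
  motion=[
    {"linear": [-25,-24,0],"rot": [0,0,0],"jaw": 0.2},
    {"linear": [-50,-48,15],"rot": [0,0,0],"jaw": 0.2},
    {"linear": [-75,-72,35],"rot": [0,0,0],"jaw": 0.2},
    {"linear": [-98,-95,55],"rot": [0,0,0],"jaw": 0.2},
    {"linear": [-98,-95,80],"rot": [0,0,0],"jaw": 0.2},
  ],
)

```text
time: 6.78
position: [0.4103, -0.1319, 0.0667]
orientation: [-0.001, 0.984, 0.177, -0.001]
force: [0.5, -0.5, -0.8]
opening: 0.795
gripper_force: 0.0
```

```bash
cat >m.py <<'E'
from h import *
im=get_image("wrist"); im=get_image("wrist"); s=observe(); print(s["position"],yaw())
a=blob(im,257,204,60); p=onplane(im,*a[:2],.008); print(a[:2],cv2.boundingRect(a[2]),p.round(4),totool(p))
E
python3 m.py
```

```text
[ 0.41125459 -0.13260595  0.06504037] (np.float64(20.34), array([-0.005 , -0.0068, -1.    ]))
(271.901888124228, 201.60027351332272) (237, 166, 71, 71) [ 0.4159 -0.1394  0.008 ] [ 2.3  8.4 57. ]
```

move_arm(
  motion=[
    {"linear": [2.5,8.2,0],"rot": [0,0,0],"jaw": 0.2},
    {"linear": [2.5,8.2,20],"rot": [0,0,0],"jaw": 0.2},
    {"linear": [2.5,8.2,40],"rot": [0,0,0],"jaw": 0.2},
    {"linear": [2.5,8.2,55],"rot": [0,0,0],"jaw": 0.2},
    {"linear": [2.5,8.2,55],"rot": [0,0,0],"jaw": 0.2},
  ],
)

```text
time: 7.3
position: [0.4209, -0.1426, 0.013]
orientation: [-0.001, 0.984, 0.176, -0.001]
force: [0.7, 0.8, 0.2]
opening: 0.799
gripper_force: 0.0
```

```bash
python3 m.py
```

```text
[ 0.42216571 -0.14328881  0.01509319] (np.float64(20.34), array([ 0.001 ,  0.0014, -1.    ]))
(248.38433306908598, 239.1405795824892) (206, 196, 86, 86) [ 0.4158 -0.1393  0.008 ] [-4.6 -5.9  7.1]
```

move_arm(
  motion=[
    {"linear": [-4.5,-5,0],"rot": [0,0,0],"jaw": 0.2},
    {"linear": [-4.5,-5,0],"rot": [0,0,0],"jaw": 0.2},
    {"linear": [-4.5,-5,0],"rot": [0,0,0],"jaw": 0.2},
    {"linear": [-4.5,-5,0],"rot": [0,0,0],"jaw": 0.2},
    {"linear": [-4.5,-5,0],"rot": [0,0,0],"jaw": 0.2},
  ],
)

```text
time: 7.82
position: [0.4148, -0.1391, 0.0145]
orientation: [0.0, 0.984, 0.177, 0.0]
force: [-0.4, -0.4, -0.3]
opening: 0.798
gripper_force: 0.0
```

```bash
python3 m.py;python3 m.py
```

```text
[ 0.41461989 -0.13902183  0.01420616] (np.float64(20.35), array([ 4.e-04,  5.e-04, -1.e+00]))
(258.71293968033757, 231.05190901471138) (216, 188, 87, 87) [ 0.4158 -0.1394  0.008 ] [1.  0.8 6.2]
[ 0.41447122 -0.13891288  0.01401149] (np.float64(20.34), array([ 1.e-04,  1.e-04, -1.e+00]))
(258.9712151365694, 231.0184015459606) (216, 188, 87, 87) [ 0.4158 -0.1394  0.008 ] [1.1 0.9 6. ]
```

move_arm(
  motion=[
    {"linear": [1,0.8,5],"rot": [0,0,0],"jaw": 0.2},
    {"linear": [1,0.8,10.5],"rot": [0,0,0],"jaw": 0.2},
    {"linear": [1,0.8,10.5],"rot": [0,0,0],"jaw": 0.4},
    {"linear": [1,0.8,10.5],"rot": [0,0,0],"jaw": 0.6},
    {"linear": [1,0.8,10.5],"rot": [0,0,0],"jaw": 0.6},
  ],
)

```text
time: 8.43
position: [0.4155, -0.1392, 0.0032]
orientation: [-0.0, 0.984, 0.177, -0.0]
force: [0.8, 0.0, 0.8]
opening: 0.624
gripper_force: 0.0
```

move_arm(
  motion=[
    {"linear": [0,0,0],"rot": [0,0,0],"jaw": 0.6},
    {"linear": [0,0,0],"rot": [0,0,0],"jaw": 0.6},
    {"linear": [0,0,-10],"rot": [0,0,0],"jaw": 0.6},
    {"linear": [0,0,-40],"rot": [0,0,0],"jaw": 0.6},
    {"linear": [0,0,-75],"rot": [0,0,0],"jaw": 0.6},
  ],
)

```text
time: 8.85
position: [0.4138, -0.1381, 0.078]
orientation: [-0.002, 0.984, 0.177, -0.002]
force: [1.8, -0.3, -0.1]
opening: 0.526
gripper_force: 30.0
```

move_arm(
  motion=[
    {"linear": [0,0,-30],"rot": [0,0,0],"jaw": 0.6},
    {"linear": [0,0,-40],"rot": [0,0,0],"jaw": 0.6},
    {"linear": [0,0,-40],"rot": [0,0,0],"jaw": 0.6},
    {"linear": [0,0,-40],"rot": [0,0,0],"jaw": 0.6},
    {"linear": [0,0,-40],"rot": [0,0,0],"jaw": 0.6},
  ],
)

```text
time: 9.27
position: [0.4144, -0.1385, 0.1165]
orientation: [-0.001, 0.984, 0.177, -0.001]
force: [0.9, -0.4, -0.7]
opening: 0.522
gripper_force: 30.0
```

```bash
python3 - <<'E'
from h import *
s=observe(); print(s["position"],s["opening"],s["force"],yaw(),totool([.566,-.1795,.12]))
E
```

```text
[ 0.41437783 -0.13850823  0.11651659] 0.5223580752532158 [ 0.85390967 -0.35335939 -0.67381187] (np.float64(20.34), array([-0.0021, -0.0028, -1.    ])) [127.9  91.1  -4. ]
```

move_arm(
  motion=[
    {"linear": [26,18,-1],"rot": [0,0,0],"jaw": 0.6},
    {"linear": [52,36,-2],"rot": [0,0,0],"jaw": 0.6},
    {"linear": [78,55,-3],"rot": [0,0,0],"jaw": 0.6},
    {"linear": [104,74,-4],"rot": [0,0,0],"jaw": 0.6},
    {"linear": [128,91,-4],"rot": [0,0,0],"jaw": 0.6},
  ],
)

```text
time: 9.68
position: [0.5676, -0.1799, 0.1194]
orientation: [-0.001, 0.984, 0.177, -0.002]
force: [-0.0, -0.2, 0.0]
opening: 0.525
gripper_force: 30.0
```

move_arm(
  motion=[
    {"linear": [0,0,5],"rot": [0,0,0],"jaw": 0.6},
    {"linear": [0,0,15],"rot": [0,0,0],"jaw": 0.6},
    {"linear": [0,0,15],"rot": [0,0,0],"jaw": 0.6},
    {"linear": [0,0,15],"rot": [0,0,0],"jaw": 0.6},
    {"linear": [0,0,15],"rot": [0,0,0],"jaw": 0.6},
  ],
)

```text
time: 10.1
position: [0.5659, -0.1795, 0.1065]
orientation: [-0.001, 0.984, 0.177, -0.001]
force: [-0.1, 0.8, -0.1]
opening: 0.526
gripper_force: 30.0
```

```bash
python3 - <<'E'
from h import *
im=get_image("wrist"); s=observe(); print(s["position"],s["force"],yaw(),totool([.5655,-.1794,.02]))
b=cv2.cvtColor(im["color"],cv2.COLOR_RGB2BGR)[120:320,140:380]
cv2.imwrite("pics/w7.png",cv2.resize(b,(720,600),interpolation=cv2.INTER_CUBIC))
t=s["position"][2]
P=lambda u,v,z:totool(onplane(im,140+u/3,120+v/3,z))
import pickle; pickle.dump(im,open("w7.pkl","wb"))
E
```

```text
[ 0.56642304 -0.17981704  0.10722393] [ 0.76637823  0.29711275 -0.25483476] (np.float64(20.33), array([-4.e-04, -5.e-04, -1.e+00])) [-0.7 -0.7 87.2]
```

View pics/w7.png

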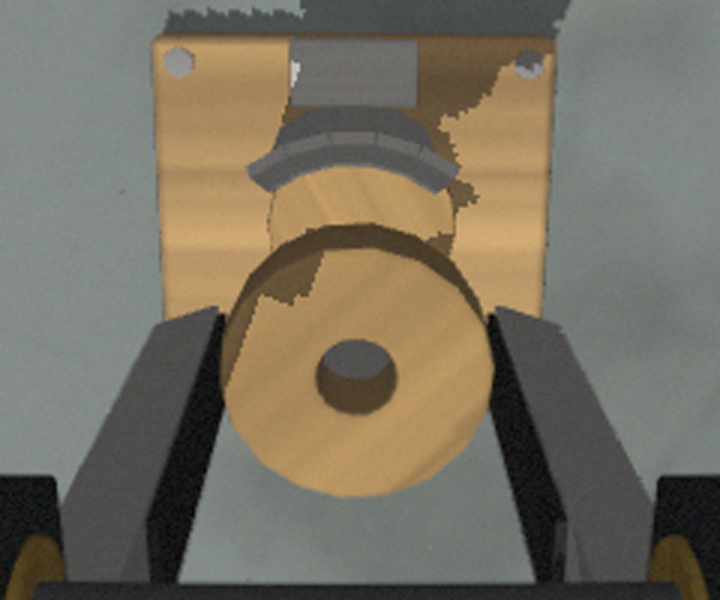

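The wheel is held with its hole at crop (356,377). It is lined up with the jig (base centre column 354), and the backing disc shows below it. Lowering now.

move_arm(
  motion=[
    {"linear": [-0.6,-0.5,10],"rot": [0,0,0],"jaw": 0.6},
    {"linear": [-0.6,-0.5,20],"rot": [0,0,0],"jaw": 0.6},
    {"linear": [-0.6,-0.5,30],"rot": [0,0,0],"jaw": 0.6},
    {"linear": [-0.6,-0.5,40],"rot": [0,0,0],"jaw": 0.6},
    {"linear": [-0.6,-0.5,45],"rot": [0,0,0],"jaw": 0.6},
  ],
)

```text
time: 10.57
position: [0.5653, -0.1792, 0.06]
orientation: [-0.001, 0.984, 0.177, -0.001]
force: [-0.5, -0.6, -0.6]
opening: 0.519
gripper_force: 30.0
```

move_arm(
  motion=[
    {"linear": [0,0,10],"rot": [0,0,0],"jaw": 0.6},
    {"linear": [0,0,20],"rot": [0,0,0],"jaw": 0.6},
    {"linear": [0,0,25],"rot": [0,0,0],"jaw": 0.6},
    {"linear": [0,0,27.5],"rot": [0,0,0],"jaw": 0.6},
    {"linear": [0,0,28.5],"rot": [0,0,0],"jaw": 0.6},
  ],
)

```text
time: 10.98
position: [0.5663, -0.1797, 0.0332]
orientation: [-0.0, 0.984, 0.177, -0.0]
force: [-0.6, -0.0, -1.0]
opening: 0.522
gripper_force: 30.0
```

```bash
python3 - <<'E'
from h import *
im=get_image("wrist"); s=observe(); print(s["position"],s["force"],s["opening"],yaw())
E
```

```text
[ 0.5665095  -0.17983081  0.03358426] [-0.15287988  0.35685932 -0.55169944] 0.5215172308491467 (np.float64(20.34), array([-2.e-04, -2.e-04, -1.e+00]))
```

Next: lower 1.5 mm, release, retreat, and head to wheel a at (0.492, 0.005).

move_arm(
  motion=[
    {"linear": [0,0,1.5],"rot": [0,0,0],"jaw": 0.6},
    {"linear": [0,0,1.5],"rot": [0,0,0],"jaw": 0.5},
    {"linear": [0,0,1.5],"rot": [0,0,0],"jaw": 0.4},
    {"linear": [0,0,1.5],"rot": [0,0,0],"jaw": 0.3},
    {"linear": [0,0,1.5],"rot": [0,0,0],"jaw": 0.3},
  ],
)

```text
time: 11.45
position: [0.5668, -0.18, 0.0328]
orientation: [0.0, 0.984, 0.177, 0.0]
force: [0.3, 0.4, -0.4]
opening: 0.685
gripper_force: 0.0
```

move_arm(
  motion=[
    {"linear": [0,0,0],"rot": [0,0,0],"jaw": 0.3},
    {"linear": [0,0,-20],"rot": [0,0,0],"jaw": 0.3},
    {"linear": [0,0,-55],"rot": [0,0,0],"jaw": 0.25},
    {"linear": [0,0,-90],"rot": [0,0,0],"jaw": 0.2},
    {"linear": [-20,0,-110],"rot": [0,0,0],"jaw": 0.2},
  ],
)

```text
time: 11.87
position: [0.5509, -0.1872, 0.147]
orientation: [0.002, 0.984, 0.178, 0.003]
force: [0.6, -1.4, 0.8]
opening: 0.797
gripper_force: 0.0
```

```bash
python3 - <<'E'
from h import *
im=get_image("wrist"); im=get_image("wrist"); s=observe(); print(s["position"],s["force"],s["opening"],totool([.4919,.004,.05]))
b=cv2.cvtColor(im["color"],cv2.COLOR_RGB2BGR)[60:260,140:380]
cv2.imwrite("pics/w8.png",cv2.resize(b,(480,400)))
E
```

```text
[ 0.54938753 -0.18863063  0.14725991] [ 0.95623211 -0.74936683  0.2601609 ] 0.8014911744665204 [  12.4 -201.3   96. ]
```

View pics/w8.png

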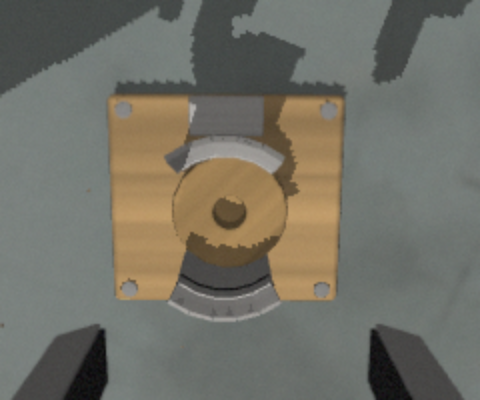

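The wheel sits flat in the tube with its hole at crop (230,211). Going to wheel a.

move_arm(
  motion=[
    {"linear": [2,-35,0],"rot": [0,0,0],"jaw": 0.2},
    {"linear": [4,-70,0],"rot": [0,0,0],"jaw": 0.2},
    {"linear": [6,-110,0],"rot": [0,0,0],"jaw": 0.2},
    {"linear": [8,-150,0],"rot": [0,0,0],"jaw": 0.2},
    {"linear": [10,-180,20],"rot": [0,0,0],"jaw": 0.2},
  ],
)

```text
time: 12.38
position: [0.4955, -0.0127, 0.1242]
orientation: [0.001, 0.984, 0.177, 0.002]
force: [1.1, -0.3, -0.2]
opening: 0.799
gripper_force: 0.0
```

move_arm(
  motion=[
    {"linear": [1,-12,20],"rot": [0,0,0],"jaw": 0.2},
    {"linear": [2,-21,40],"rot": [0,0,0],"jaw": 0.2},
    {"linear": [2,-21,60],"rot": [0,0,0],"jaw": 0.2},
    {"linear": [2,-21,60],"rot": [0,0,0],"jaw": 0.2},
    {"linear": [2,-21,60],"rot": [0,0,0],"jaw": 0.2},
  ],
)

```text
time: 12.8
position: [0.4878, 0.0063, 0.0608]
orientation: [-0.001, 0.984, 0.177, -0.002]
force: [0.4, -0.3, 1.1]
opening: 0.798
gripper_force: 0.0
```

```bash
python3 m.py
```

```text
[0.48986903 0.00552036 0.06307695] (np.float64(20.32), array([ 9.e-04,  5.e-04, -1.e+00]))
(260.20306767449057, 205.58772046147726) (226, 170, 70, 71) [0.4904 0.0045 0.008 ] [ 0.1  1.2 55.1]
```

move_arm(
  motion=[
    {"linear": [0.2,1,15],"rot": [0,0,0],"jaw": 0.2},
    {"linear": [0.2,1,30],"rot": [0,0,0],"jaw": 0.2},
    {"linear": [0.2,1,45],"rot": [0,0,0],"jaw": 0.2},
    {"linear": [0.2,1,50],"rot": [0,0,0],"jaw": 0.2},
    {"linear": [0.2,1,50],"rot": [0,0,0],"jaw": 0.2},
  ],
)

```text
time: 13.32
position: [0.4896, 0.0047, 0.0122]
orientation: [-0.0, 0.984, 0.176, -0.0]
force: [0.4, 0.8, 0.5]
opening: 0.8
gripper_force: 0.0
```

```bash
python3 m.py; python3 m.py
```

```text
[0.49067078 0.0045917  0.01350641] (np.float64(20.32), array([ 1.5e-03,  9.0e-04, -1.0e+00]))
(257.98086727387295, 233.22034141032248) (215, 190, 87, 87) [0.4904 0.0044 0.008 ] [-0.3  0.1  5.5]
[0.49082912 0.00463315 0.01372615] (np.float64(20.33), array([ 0.002 ,  0.0013, -1.    ]))
(257.483428769738, 233.67962288160098) (215, 190, 86, 87) [0.4904 0.0044 0.008 ] [-0.5  0.   5.7]
```

move_arm(
  motion=[
    {"linear": [-0.4,0,5],"rot": [0,0,0],"jaw": 0.2},
    {"linear": [-0.4,0,10],"rot": [0,0,0],"jaw": 0.2},
    {"linear": [-0.4,0,10],"rot": [0,0,0],"jaw": 0.4},
    {"linear": [-0.4,0,10],"rot": [0,0,0],"jaw": 0.6},
    {"linear": [-0.4,0,10],"rot": [0,0,0],"jaw": 0.6},
  ],
)

```text
time: 13.93
position: [0.4892, 0.0049, 0.0023]
orientation: [-0.0, 0.984, 0.177, -0.0]
force: [-0.2, 0.2, -0.1]
opening: 0.624
gripper_force: 0.0
```

move_arm(
  motion=[
    {"linear": [0,0,0],"rot": [0,0,0],"jaw": 0.6},
    {"linear": [0,0,0],"rot": [0,0,0],"jaw": 0.6},
    {"linear": [0,0,-10],"rot": [0,0,0],"jaw": 0.6},
    {"linear": [0,0,-40],"rot": [0,0,0],"jaw": 0.6},
    {"linear": [0,0,-75],"rot": [0,0,0],"jaw": 0.6},
  ],
)

```text
time: 14.35
position: [0.4871, 0.0053, 0.0768]
orientation: [-0.001, 0.984, 0.177, -0.003]
force: [1.0, -1.2, -0.8]
opening: 0.522
gripper_force: 30.0
```

move_arm(
  motion=[
    {"linear": [0,0,-30],"rot": [0,0,0],"jaw": 0.6},
    {"linear": [0,0,-40],"rot": [0,0,0],"jaw": 0.6},
    {"linear": [0,0,-40],"rot": [0,0,0],"jaw": 0.6},
    {"linear": [0,0,-40],"rot": [0,0,0],"jaw": 0.6},
    {"linear": [0,0,-40],"rot": [0,0,0],"jaw": 0.6},
  ],
)

```text
time: 14.77
position: [0.4878, 0.0051, 0.1154]
orientation: [-0.001, 0.984, 0.177, -0.002]
force: [-0.7, -0.2, -0.7]
opening: 0.527
gripper_force: 30.0
```

```bash
python3 - <<'E'
from h import *
s=observe(); print(s["position"],s["opening"],s["force"],yaw(),totool([.566,-.1795,.12]))
E
```

```text
[0.4878427  0.00511968 0.1154402 ] 0.5267152043244815 [-0.73128986 -0.15144312 -0.72900308] (np.float64(20.34), array([-0.003 , -0.0019, -1.    ])) [  9.1 200.3  -5. ]
```

move_arm(
  motion=[
    {"linear": [2,35,-5],"rot": [0,0,0],"jaw": 0.6},
    {"linear": [4,70,-5],"rot": [0,0,0],"jaw": 0.6},
    {"linear": [6,110,-5],"rot": [0,0,0],"jaw": 0.6},
    {"linear": [7,150,-5],"rot": [0,0,0],"jaw": 0.6},
    {"linear": [8,180,-5],"rot": [0,0,0],"jaw": 0.6},
  ],
)

```text
time: 15.18
position: [0.5588, -0.1633, 0.1197]
orientation: [-0.001, 0.984, 0.176, -0.002]
force: [0.5, 0.1, -0.4]
opening: 0.527
gripper_force: 30.0
```

move_arm(
  motion=[
    {"linear": [0.2,12,0],"rot": [0,0,0],"jaw": 0.6},
    {"linear": [0.4,20,5],"rot": [0,0,0],"jaw": 0.6},
    {"linear": [0.4,20,10],"rot": [0,0,0],"jaw": 0.6},
    {"linear": [0.4,20,10],"rot": [0,0,0],"jaw": 0.6},
    {"linear": [0.4,20,10],"rot": [0,0,0],"jaw": 0.6},
  ],
)

```text
time: 15.6
position: [0.5655, -0.1779, 0.1109]
orientation: [-0.001, 0.984, 0.177, -0.001]
force: [-0.1, 0.2, -0.1]
opening: 0.523
gripper_force: 30.0
```

```bash
python3 - <<'E'
from h import *
im=get_image("wrist"); im=get_image("wrist"); s=observe(); print(s["position"],s["force"],yaw(),totool([.566,-.1796,.0465]))
b=cv2.cvtColor(im["color"],cv2.COLOR_RGB2BGR)[120:320,140:380]
cv2.imwrite("pics/w9.png",cv2.resize(b,(720,600),interpolation=cv2.INTER_CUBIC))
E
```

```text
[ 0.56632278 -0.17830845  0.11216823] [ 0.04103227  1.01359721 -0.35662959] (np.float64(20.44), array([-4.e-04, -7.e-04, -1.e+00])) [-0.7  1.1 65.7]
```

View pics/w9.png

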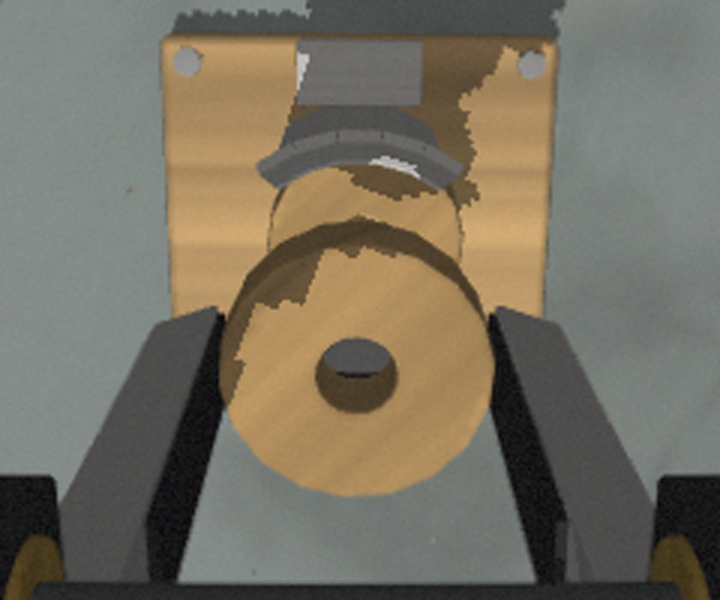

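The wheel is held with its hole at crop (357,376), and the base centre column is 359. That needs a small correction before lowering.

move_arm(
  motion=[
    {"linear": [-0.8,0.8,5],"rot": [0,0,0],"jaw": 0.6},
    {"linear": [-0.8,0.8,15],"rot": [0,0,0],"jaw": 0.6},
    {"linear": [-0.8,0.8,25],"rot": [0,0,0],"jaw": 0.6},
    {"linear": [-0.8,0.8,35],"rot": [0,0,0],"jaw": 0.6},
    {"linear": [-0.8,0.8,40],"rot": [0,0,0],"jaw": 0.6},
  ],
)

```text
time: 16.12
position: [0.565, -0.1801, 0.0699]
orientation: [-0.001, 0.984, 0.177, -0.001]
force: [0.7, 0.7, -0.2]
opening: 0.526
gripper_force: 30.0
```

move_arm(
  motion=[
    {"linear": [0,0,8],"rot": [0,0,0],"jaw": 0.6},
    {"linear": [0,0,16],"rot": [0,0,0],"jaw": 0.6},
    {"linear": [0,0,21],"rot": [0,0,0],"jaw": 0.6},
    {"linear": [0,0,23],"rot": [0,0,0],"jaw": 0.6},
    {"linear": [0,0,23],"rot": [0,0,0],"jaw": 0.6},
  ],
)

```text
time: 16.53
position: [0.5659, -0.1807, 0.0487]
orientation: [-0.0, 0.984, 0.177, -0.0]
force: [0.4, -0.3, -0.5]
opening: 0.523
gripper_force: 30.0
```

```bash
python3 - <<'E'
from h import *
im=get_image("wrist"); s=observe(); print(s["position"],s["force"],s["opening"],yaw())
E
```

```text
[ 0.56627021 -0.18082398  0.04929972] [ 0.33448044 -0.05332181 -1.16425132] 0.527353140649705 (np.float64(20.34), array([-1.e-04, -1.e-04, -1.e+00]))
```

move_arm(
  motion=[
    {"linear": [0,-0.8,1],"rot": [0,0,0],"jaw": 0.6},
    {"linear": [0,-0.8,2],"rot": [0,0,0],"jaw": 0.6},
    {"linear": [0,-0.8,2.5],"rot": [0,0,0],"jaw": 0.5},
    {"linear": [0,-0.8,2.5],"rot": [0,0,0],"jaw": 0.3},
    {"linear": [0,-0.8,2.5],"rot": [0,0,0],"jaw": 0.3},
  ],
)

```text
time: 17.0
position: [0.5662, -0.1801, 0.0472]
orientation: [0.0, 0.984, 0.177, 0.0]
force: [0.4, -0.1, 0.1]
opening: 0.633
gripper_force: 0.0
```

move_arm(
  motion=[
    {"linear": [0,0,0],"rot": [0,0,0],"jaw": 0.3},
    {"linear": [0,0,-20],"rot": [0,0,0],"jaw": 0.3},
    {"linear": [0,0,-50],"rot": [0,0,0],"jaw": 0.3},
    {"linear": [0,0,-80],"rot": [0,0,0],"jaw": 0.3},
    {"linear": [-20,0,-100],"rot": [0,0,0],"jaw": 0.3},
  ],
)

```text
time: 17.42
position: [0.5499, -0.1872, 0.1505]
orientation: [0.001, 0.984, 0.178, 0.002]
force: [0.2, -1.3, 1.1]
opening: 0.699
gripper_force: 0.0
```

```bash
python3 - <<'E'
from h import *
im=get_image("wrist"); im=get_image("wrist"); s=observe(); print(s["position"],s["force"],s["opening"],totool([.624,.018,.12]))
c=im["color"];save(im,"w10.png")
E
```

```text
[ 0.5487108  -0.18876405  0.15153808] [ 0.89457761 -0.32629798  0.63939844] 0.6986127359001704 [ 142.2 -168.    31.2]
```

View pics/w10.png

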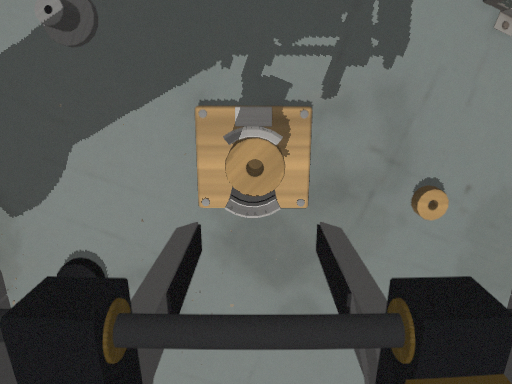

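Both wheels are in the tube and flat, with the top hole at (255,168). Next is the guide.

move_arm(
  motion=[
    {"linear": [20,-33,0],"rot": [0,0,0],"jaw": 0.3},
    {"linear": [40,-66,0],"rot": [0,0,0],"jaw": 0.3},
    {"linear": [60,-99,0],"rot": [0,0,0],"jaw": 0.3},
    {"linear": [80,-132,0],"rot": [0,0,0],"jaw": 0.3},
    {"linear": [102,-168,20],"rot": [0,0,0],"jaw": 0.3},
  ],
)

```text
time: 17.93
position: [0.5859, 0.0032, 0.1313]
orientation: [0.001, 0.984, 0.176, 0.003]
force: [1.6, -1.2, 0.0]
opening: 0.697
gripper_force: 0.0
```

move_arm(
  motion=[
    {"linear": [0,0,20],"rot": [0,0,0],"jaw": 0.3},
    {"linear": [0,0,30],"rot": [0,0,0],"jaw": 0.3},
    {"linear": [0,0,30],"rot": [0,0,0],"jaw": 0.3},
    {"linear": [0,0,30],"rot": [0,0,0],"jaw": 0.3},
    {"linear": [0,0,30],"rot": [0,0,0],"jaw": 0.3},
  ],
)

```text
time: 18.35
position: [0.5841, 0.0004, 0.0997]
orientation: [0.0, 0.984, 0.176, 0.0]
force: [0.7, 0.2, -0.0]
opening: 0.7
gripper_force: 0.0
```

```bash
python3 - <<'E'
from h import *
im=get_image("wrist"); im=get_image("wrist"); s=observe(); print(s["position"],s["force"],s["opening"],totool([.624,.018,.012]))
import pickle; pickle.dump(im,open("g.pkl","wb"))
b=cv2.cvtColor(im["color"],cv2.COLOR_RGB2BGR)[80:280,140:380]
cv2.imwrite("pics/w11.png",cv2.resize(cv2.convertScaleAbs(b,alpha=1.5),(720,600),interpolation=cv2.INTER_CUBIC))
E
```

```text
[5.84449205e-01 4.02394047e-04 1.00272618e-01] [0.58712464 0.09047892 0.02282605] 0.6968119356194721 [43.  -2.9 88.3]
```

View pics/w11.png

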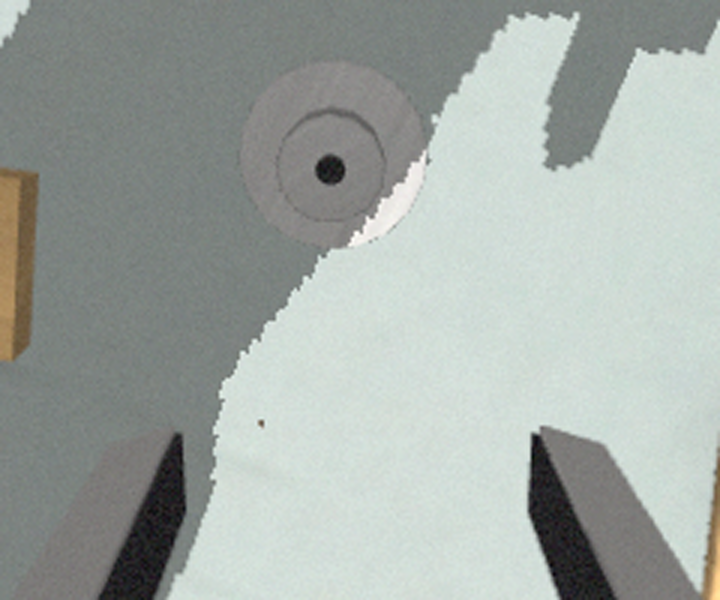

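```bash
python3 - <<'E'
from h import *; import pickle
im=pickle.load(open("g.pkl","rb"))
P=lambda u,v,z:onplane(im,140+u/3,80+v/3,z)
for q in(P(330,169,.04),P(334,154.5,.01)): print(q.round(4),totool(q))
print([totool(P(u,v,.01)) for u,v in[(240,155),(428,155)]], "blank",totool(P(38,175,.016)))
E
```

```text
[0.6296 0.0228 0.04  ] [50.  -5.4 60.4]
[0.63   0.0225 0.01  ] [50.2 -5.1 90.4]
[array([ 50.1, -29.8,  90.3]), array([50.1, 19.6, 90.4])] blank [ 45.9 -82.   84.3]
```

move_arm(
  motion=[
    {"linear": [25,-3,0],"rot": [0,0,0],"jaw": 0.35},
    {"linear": [50,-5.2,10],"rot": [0,0,0],"jaw": 0.4},
    {"linear": [50,-5.2,25],"rot": [0,0,0],"jaw": 0.4},
    {"linear": [50,-5.2,40],"rot": [0,0,0],"jaw": 0.4},
    {"linear": [50,-5.2,50],"rot": [0,0,0],"jaw": 0.4},
  ],
)

```text
time: 18.87
position: [0.6289, 0.0232, 0.0486]
orientation: [0.0, 0.984, 0.176, 0.0]
force: [0.9, -0.2, -0.3]
opening: 0.594
gripper_force: 0.0
```

move_arm(
  motion=[
    {"linear": [0,0,10],"rot": [0,0,0],"jaw": 0.4},
    {"linear": [0,0,20],"rot": [0,0,0],"jaw": 0.4},
    {"linear": [0,0,25],"rot": [0,0,0],"jaw": 0.4},
    {"linear": [0,0,25],"rot": [0,0,0],"jaw": 0.4},
    {"linear": [0,0,25],"rot": [0,0,0],"jaw": 0.4},
  ],
)

```text
time: 19.28
position: [0.6288, 0.0236, 0.0242]
orientation: [0.0, 0.984, 0.177, 0.0]
force: [-0.2, -0.1, -0.1]
opening: 0.599
gripper_force: 0.0
```

```bash
python3 - <<'E'
from h import *
im=get_image("wrist"); s=observe(); print(s["position"],s["force"],s["opening"],totool([.6298,.0226,.013]))
E
```

```text
[0.62911694 0.02365833 0.02468173] [ 0.2506944  -0.06283164  0.55493682] 0.6002707400988178 [ 0.3  1.2 11.7]
```

move_arm(
  motion=[
    {"linear": [0.4,1.1,5],"rot": [0,0,0],"jaw": 0.4},
    {"linear": [0.4,1.1,11],"rot": [0,0,0],"jaw": 0.5},
    {"linear": [0.4,1.1,11],"rot": [0,0,0],"jaw": 0.7},
    {"linear": [0.4,1.1,11],"rot": [0,0,0],"jaw": 0.9},
    {"linear": [0.4,1.1,11],"rot": [0,0,0],"jaw": 0.9},
  ],
)

```text
time: 19.75
position: [0.6294, 0.0229, 0.013]
orientation: [-0.0, 0.984, 0.177, -0.0]
force: [0.2, 0.7, -0.3]
opening: 0.354
gripper_force: 0.0
```

move_arm(
  motion=[
    {"linear": [0,0,0],"rot": [0,0,0],"jaw": 0.9},
    {"linear": [0,0,0],"rot": [0,0,0],"jaw": 0.9},
    {"linear": [0,0,0],"rot": [0,0,0],"jaw": 0.9},
    {"linear": [0,0,0],"rot": [0,0,0],"jaw": 0.9},
    {"linear": [0,0,0],"rot": [0,0,0],"jaw": 0.9},
  ],
)

```text
time: 20.17
position: [0.6295, 0.0229, 0.0132]
orientation: [-0.0, 0.984, 0.177, 0.0]
force: [0.4, 0.1, 0.4]
opening: 0.271
gripper_force: 30.0
```

move_arm(
  motion=[
    {"linear": [0,0,-10],"rot": [0,0,0],"jaw": 0.9},
    {"linear": [0,0,-25],"rot": [0,0,0],"jaw": 0.9},
    {"linear": [0,0,-50],"rot": [0,0,0],"jaw": 0.9},
    {"linear": [0,0,-75],"rot": [0,0,0],"jaw": 0.9},
    {"linear": [0,0,-100],"rot": [0,0,0],"jaw": 0.9},
  ],
)

```text
time: 20.58
position: [0.6295, 0.0229, 0.1155]
orientation: [0.0, 0.984, 0.177, 0.0]
force: [-0.2, -0.4, -1.2]
opening: 0.269
gripper_force: 30.0
```

move_arm(
  motion=[
    {"linear": [0,0,-20],"rot": [0,0,0],"jaw": 0.9},
    {"linear": [0,0,-20],"rot": [0,0,0],"jaw": 0.9},
    {"linear": [0,0,-20],"rot": [0,0,0],"jaw": 0.9},
    {"linear": [0,0,-20],"rot": [0,0,0],"jaw": 0.9},
    {"linear": [0,0,-20],"rot": [0,0,0],"jaw": 0.9},
  ],
)

```text
time: 21.0
position: [0.6281, 0.0231, 0.1311]
orientation: [-0.001, 0.984, 0.177, -0.002]
force: [-0.2, 0.2, -1.5]
opening: 0.273
gripper_force: 30.0
```

```bash
python3 - <<'E'
from h import *
im=get_image("wrist"); s=observe(); print(s["position"],s["force"],s["opening"],yaw(),totool([.566,-.1797,.13]))
E
```

```text
[0.62812528 0.02302593 0.13100635] [ 0.21295465  0.04213823 -1.68673488] 0.272062967667828 (np.float64(20.34), array([-0.0031, -0.0017, -1.    ])) [-128.7  168.5    1.1]
```

move_arm(
  motion=[
    {"linear": [-24,31,0],"rot": [0,0,0],"jaw": 0.9},
    {"linear": [-48,62,0],"rot": [0,0,0],"jaw": 0.9},
    {"linear": [-72,93,0],"rot": [0,0,0],"jaw": 0.9},
    {"linear": [-96,124,0],"rot": [0,0,0],"jaw": 0.9},
    {"linear": [-115,150,0],"rot": [0,0,0],"jaw": 0.9},
  ],
)

```text
time: 21.47
position: [0.572, -0.1595, 0.1316]
orientation: [-0.001, 0.984, 0.176, -0.001]
force: [-0.7, 0.8, -0.4]
opening: 0.274
gripper_force: 30.0
```

move_arm(
  motion=[
    {"linear": [-10,13,0],"rot": [0,0,0],"jaw": 0.9},
    {"linear": [-13.5,18,8],"rot": [0,0,0],"jaw": 0.9},
    {"linear": [-13.5,18,16],"rot": [0,0,0],"jaw": 0.9},
    {"linear": [-13.5,18,16],"rot": [0,0,0],"jaw": 0.9},
    {"linear": [-13.5,18,16],"rot": [0,0,0],"jaw": 0.9},
  ],
)

```text
time: 21.88
position: [0.5667, -0.1775, 0.1152]
orientation: [-0.001, 0.984, 0.177, -0.001]
force: [0.2, 0.5, -1.1]
opening: 0.268
gripper_force: 30.0
```

move_arm(
  motion=[
    {"linear": [0,0,0],"rot": [0,0,0],"jaw": 0.9},
    {"linear": [0,0,0],"rot": [0,0,0],"jaw": 0.9},
    {"linear": [0,0,0],"rot": [0,0,0],"jaw": 0.9},
    {"linear": [0,0,0],"rot": [0,0,0],"jaw": 0.9},
    {"linear": [0,0,0],"rot": [0,0,0],"jaw": 0.9},
  ],
)

```text
time: 22.3
position: [0.5676, -0.1791, 0.1174]
orientation: [0.0, 0.984, 0.177, 0.0]
force: [-0.3, 0.2, -2.0]
opening: 0.272
gripper_force: 30.0
```

```bash
python3 - <<'E'
from h import *
im=get_image("wrist"); s=observe(); print(s["position"],s["force"],s["opening"],yaw(),totool([.566,-.1797,.0735]))
E
```

```text
[ 0.56753494 -0.17919224  0.11733514] [-0.23127993 -0.35090786 -1.86444424] 0.2708961621291832 (np.float64(20.36), array([ 3.e-04,  3.e-04, -1.e+00])) [-1.6 -0.1 43.8]
```

move_arm(
  motion=[
    {"linear": [-1.7,-0.1,8],"rot": [0,0,0],"jaw": 0.9},
    {"linear": [-1.7,-0.1,16],"rot": [0,0,0],"jaw": 0.9},
    {"linear": [-1.7,-0.1,24],"rot": [0,0,0],"jaw": 0.9},
    {"linear": [-1.7,-0.1,32],"rot": [0,0,0],"jaw": 0.9},
    {"linear": [-1.7,-0.1,35],"rot": [0,0,0],"jaw": 0.9},
  ],
)

```text
time: 22.77
position: [0.5645, -0.1792, 0.0797]
orientation: [-0.001, 0.984, 0.177, -0.001]
force: [-0.2, 0.1, -1.0]
opening: 0.272
gripper_force: 30.0
```

move_arm(
  motion=[
    {"linear": [0,0,2],"rot": [0,0,0],"jaw": 0.9},
    {"linear": [0,0,4],"rot": [0,0,0],"jaw": 0.9},
    {"linear": [0,0,6],"rot": [0,0,0],"jaw": 0.9},
    {"linear": [0,0,7],"rot": [0,0,0],"jaw": 0.9},
    {"linear": [0,0,7],"rot": [0,0,0],"jaw": 0.9},
  ],
)

```text
time: 23.18
position: [0.5658, -0.1798, 0.0751]
orientation: [0.0, 0.984, 0.177, 0.0]
force: [-0.1, -0.1, -0.8]
opening: 0.272
gripper_force: 30.0
```

```bash
python3 - <<'E'
from h import *
im=get_image("wrist"); im=get_image("wrist"); s=observe(); print(s["position"],s["force"],s["opening"],yaw())
E
```

```text
[ 0.56587755 -0.1799085   0.07534693] [ 0.09593836  0.04463222 -1.59458264] 0.27381540126150017 (np.float64(20.34), array([ 3.e-04,  4.e-04, -1.e+00]))
```

move_arm(
  motion=[
    {"linear": [0,0,1],"rot": [0,0,0],"jaw": 0.9},
    {"linear": [0,0,1.8],"rot": [0,0,0],"jaw": 0.9},
    {"linear": [0,0,1.8],"rot": [0,0,0],"jaw": 0.9},
    {"linear": [0,0,1.8],"rot": [0,0,0],"jaw": 0.6},
    {"linear": [0,0,1.8],"rot": [0,0,0],"jaw": 0.5},
  ],
)

```text
time: 23.7
position: [0.566, -0.18, 0.0736]
orientation: [0.0, 0.984, 0.177, 0.0]
force: [0.7, 0.4, 1.3]
opening: 0.382
gripper_force: 0.0
```

move_arm(
  motion=[
    {"linear": [0,0,0],"rot": [0,0,0],"jaw": 0.5},
    {"linear": [0,0,0],"rot": [0,0,0],"jaw": 0.5},
    {"linear": [0,0,0],"rot": [0,0,0],"jaw": 0.5},
    {"linear": [0,0,-15],"rot": [0,0,0],"jaw": 0.5},
    {"linear": [0,0,-40],"rot": [0,0,0],"jaw": 0.5},
  ],
)

```text
time: 24.12
position: [0.5635, -0.1787, 0.1107]
orientation: [-0.002, 0.984, 0.177, -0.003]
force: [0.5, -1.0, -0.9]
opening: 0.499
gripper_force: 0.0
```

move_arm(
  motion=[
    {"linear": [0,0,-30],"rot": [0,0,0],"jaw": 0.5},
    {"linear": [0,0,-60],"rot": [0,0,0],"jaw": 0.5},
    {"linear": [-30,0,-80],"rot": [0,0,0],"jaw": 0.5},
    {"linear": [-60,0,-80],"rot": [0,0,0],"jaw": 0.5},
    {"linear": [-60,0,-80],"rot": [0,0,0],"jaw": 0.5},
  ],
)

```text
time: 24.53
position: [0.5075, -0.202, 0.1949]
orientation: [0.001, 0.984, 0.176, 0.0]
force: [-0.9, -0.6, -0.6]
opening: 0.5
gripper_force: 0.0
```

```bash
python3 - <<'E'
from h import *
im=get_image("wrist"); im=get_image("wrist"); s=observe(); print(s["position"],s["force"],s["opening"],s["time"])
b=cv2.cvtColor(im["color"],cv2.COLOR_RGB2BGR); cv2.imwrite("pics/w12.png",cv2.resize(b,(768,576)))
E
```

```text
[ 0.50916252 -0.20089741  0.19352443] [-0.30509155 -0.13684041 -0.02562324] 0.500661489453695 24.6333
```

View pics/w12.png

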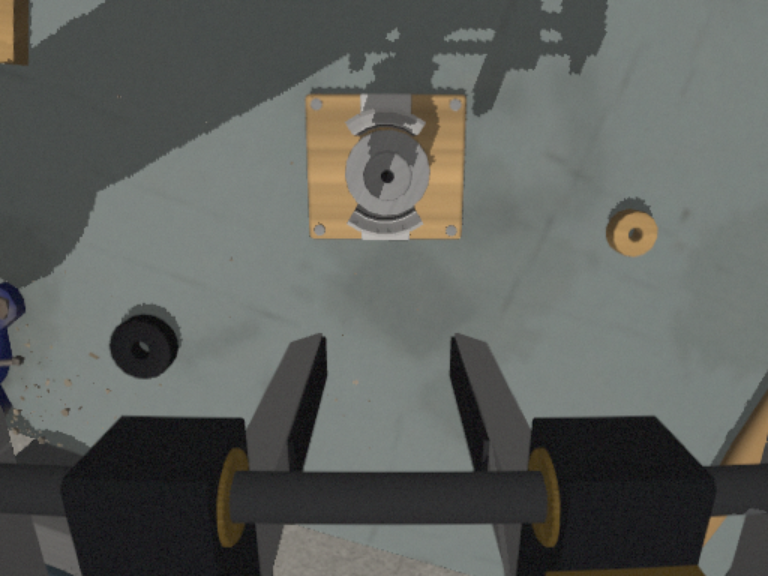

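The guide sits in the tube, knob up and centred at (388,176) between the staves. The small wheel is at (633,233), the square blank is untouched at the top-left edge, and the gripper is clear of everything.

```bash
python3 -c "
from plant import sign_off; print(sign_off())"
```

```text
the job is handed in; nothing more can be done
None
```

The job is handed in: the jig holds the plain disc, both large wheels and the knob-up drill guide, all let go, with the small wheel and square blank never touched; the sign-off gave no verdict, but the last picture showed the guide centred in the tube.

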